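# Open the filter well of a suction trap

### The job

Open the filter trap of the table-top suction unit for a strainer check: press its snap tab fully down, which frees the sliding cover, then push the cover by its rib off its seat and along the unit until the round filter well is completely uncovered. Only press and push: do not lift the cover off the unit, leave it lying flat on the unit's ledge, and leave the things around the unit where they are.

Things in the scene. Friction and masses are not known exactly. Their poses are not given: they have to be found in the camera images.
- filter_unit: Low white plastic filter box fixed to the trolley top, 200x96 mm, flat deck 42 mm up. Origin on the trolley top under the shut cover's centre; x = direction in which the cover opens, y across, z up. Box from x = -76 to +124 mm: snap tab, cover seat (x -38 to +38), open ledge, end stop at x = +117, 8 mm above deck. Two hose stubs, 22 mm up, stick out 20 mm at the +x end.
- well (a point): Centre of the round filter well's mouth in the deck (42 mm above the trolley top), 36 mm across, x = +10 mm on the unit; hidden under the shut cover. Axes as the unit's. Guides from 33.5 mm to either side (y) run along the unit, 7 mm above the deck; over the seat (unit x -38 to +20) lips on them reach in to y = 27 mm, top 12 mm above the deck, so that the shut cover can only slide.
- cover: Loose grey sliding cover, plate 76x64x6 mm, about 90 g, rear window for the catch. Origin: centre of its underside, 43.5 mm above the trolley top (it rides 1.5 mm above the deck). Shut: origin above the unit's origin, up to 3 mm play in x, same x axis. It must travel 66 mm along +x to clear the well; end stop at 79 mm. Slides with light friction (1 N or so). Blocked while the tab is up.
- rib_face (a point): Centre of the rear (-x) upright face of the cover's push rib, 56.5 mm above the trolley top and 10 mm behind the cover's origin. The rib stands across the cover: 44 mm wide (y), 8 mm thick, from the plate's top (49.5 mm above the trolley top) to 63.5 mm. Pushing this face along the unit's +x opens the cover. Axes as the cover's.
- tab_top (a point): Centre of the top face of the snap tab's ribbed grey pad, 22 (x) x 30 mm (y), at unit x = -56 mm: 60 mm above the trolley top when up, 51 mm when fully down; 46 mm behind (-x of) the rib face of the shut cover. Axes as the unit's.
- snap_tab (a joint): Travel of the snap tab in m: 0 = up (its catch holds the cover; it may start up to 0.0015), 0.009 = fully down against its stop. Moves straight down, takes about 3 to 4 N and stays where it is pushed (no return spring). The catch clears the cover from about 0.006 on.
- dappen_dish: Bystander: small glass dappen dish, 33 mm across, 26 mm high, loose beside the unit. Origin at its underside.
- gauze_packet: Bystander: flat gauze carton 86x85x19 mm, loose beside the unit. Origin at its underside.
- tweezers: Bystander: steel tweezers 153x21x9 mm, lying beside the unit. Origin at its underside.
- contra_angle: Bystander: contra-angle handpiece 114x26x17 mm, lying beside the unit. Origin at its underside.
Not all that is in view belongs to the job. What is shaped like the cover but orange is not meant.

How it is judged:
By the outcome, as a careful person would: the job done as asked, in the order asked, and still so for the second after the job is handed in, with the robot touching nothing.
It also fails if it takes over 32 s, if anything falls off the work surface, if the arm or the gripper's body presses on something with over 40 N, if the wrist force passes 120 N, or if a joint passes its speed limit or range.

### The arm

A 6-joint arm with a two-finger parallel gripper is mounted at the origin on a cart in front of the work surface, level with it; the furniture and walls round the work are solid. World frame = base frame: x ahead of the robot, y to its left, z up, the work surface at z = 0. Lengths are in mm, angles in rad, forces in N, time in s.
With the tool pointing down it reaches from about 350 to 725 mm from the base axis. Payload 4.3 kg.
Tool frame: the origin (TCP) lies between the finger pads; the fingertips stand 22 mm ahead of it and the grasp point (between the pads) lies 3 mm ahead of it (robot.tips_ahead is the z of the fingertips in the tool frame, in mm); z points along the fingers, y is the direction in which the jaws open and shut (so a half turn about z gives the same grasp; the last joint's range is limited). The gripper opens to 85 mm and grips with 20 to 120 N. Pads are 22 mm wide; open, the fingers measure 114 mm over their backs; the gripper's body (76 mm by 85 mm) begins 54 mm behind the grasp point. The pads swing forward as they close: fully open they stand 13 mm farther back than shut.
Start: joints at [0.998, 0.377, 0.081, 1.274, 0, 1.46], TCP at [256.723, 514.546, 253.329] pointing down, gripper open.
Joint ranges: [-2.72, 2.72], [-0.84, 1.66], [-1.02, 1.22], [-1.77, 2.12], [-1.37, 1.28], [-3.14, 3.14]. Speed limits (rad/s): [2.57, 2.57, 3.14, 3.14, 3.14, 3.14].

### API

Orientations are given as a rotation vector (axis times angle).
In Python, from rig import robot gives the robot as it stands.
- The arm moves only by the shell command python3 -m jog 'ROWS'. ROWS is JSON, a list of rows, each a list of 7 numbers: the shift along the tool's x, y, z in m, then the turn, a rotation vector about the tool's x, y, z in degrees, then the closure, from -1 (fully open) to 1 (shut), so that 0 is half open. In form: [[tx, ty, tz, rx, ry, rz, jaw], ...]. A call has 1 to 20 rows; each row is the pose to reach, as a shift and turn from the pose commanded when the call began, along the tool's axes at that moment; what a row does not reach only later rows make up. A row lasts 1/12 s, in which the tool goes at most 41.7 mm and 7.16 degrees, less where a joint would pass 70% of its speed; a pose out of reach is approached as far as the arm can. A call with a gripper value outside its range is refused whole. The fingers move at their own pace and stop on an object; the grip force is fixed at half the most. Time passes only in rows, so rows that repeat a pose let the fingers close. It gives the time, the measured TCP pose, the force and the opening at its end, in the units of the state.
- robot.get_state(): the state, without advancing time (a new reading comes with each control period).
- robot.snapshot(name): name is "side" or "top"; returns the picture (420x560x3 uint8, blue, green, red); there is no depth.
- robot.camera_info(name): a dict with "fx", "fy", "cx", "cy" (pixels), "k1" (the pictures are not rectified: a ray, as slopes to the right and down, at radius r is drawn at 1 + k1 r^2 times it, then the intrinsics apply), "world_from_camera" (4x4, takes a point from camera to world coordinates). Camera axes: x right, y down, z forward; pixel columns grow to the right and rows downward; lengths in mm; the calibration is good to about 2 mm. A picture is of the moment at which its call begins. camera_info takes no time and is no camera call.
- robot.finish_job(): hands the job in, once; it reports no verdict.
Trained networks look in the newest picture that a camera, given by its name, has taken for a name from the list of things; names that differ only in an ending like _2 or _b are one class to them, and where a whole thing is asked for, a point or a joint stands for the part that bears it (a point fixed in the world has none). Each returns a list of dicts, best first, with "confidence" (0 to 1); they miss things now and then, are a little off and sometimes report something else, mostly with a low value. They report only what shows in the picture. A call takes as long as a camera call. They do not tell look-alikes from the thing itself.
- robot.boxes_of(name, camera): "location" ([x, y, z] in mm, in world coordinates, good to about 4 mm: the middle of the surface that is visible of it).
- robot.cut_out(name, camera): "mask" (420x560 bool, what is visible of it).
- robot.landmark_of(name, camera): "location" ([x, y, z] in mm, in world coordinates, good to about 4 mm: a listed point, or the origin of a listed thing).
The state is a dict: "time_s": time; "joint_positions": joint angles; "joint_velocities": joint speeds; "tau": joint torques, N m; "position": TCP position; "eef_rot": TCP orientation; "wrist_force": force on the tool from outside, world axes, zero at the start; "torque": the same for the moment, N m; "opening": finger opening in mm.
Only numpy, scipy, OpenCV 4.12 (cv2) and the standard library are available. Lean on these libraries where they do the work, as an engineer would, in place of code of your own. Each camera call takes 0.05 s, during which the arm holds its last target.

## Working session

There is one attempt and no reset: what is moved stays moved. The work goes in short steps, Python scripts to look and compute and a shell command to move; the robot and the scene stay as the last step left them, time stands still between calls to the robot, and variables do not carry over. Pictures are saved under pics/ and viewed, and the job is handed in when it is done.

```bash
mkdir -p pics; ls; python3 - <<'E'
from rig import robot
import cv2
for n in("side","top"):
    cv2.imwrite(f"pics/{n}0.png",robot.snapshot(n)); c=robot.camera_info(n); print(n,c)
print(robot.get_state())
for n in("side","top"):
  for t in("filter_unit","cover","rib_face","tab_top"):
    for f in("landmark_of","boxes_of"):
      try: print(n,t,f,[(d["location"],round(d["confidence"],2)) for d in getattr(robot,f)(t,n)])
      except Exception as e: print(n,t,f,e)
E
```

```text
pics
side {'fx': 474.9677568516543, 'fy': 474.9677568516543, 'cx': 289.442445067429, 'cy': 209.34016444548706, 'k1': -0.043837901037587786, 'world_from_camera': array([[ 9.52787333e-01, -1.65634558e-01,  2.54482791e-01,
         3.20534956e+02],
       [-3.03617360e-01, -5.09834945e-01,  8.04912931e-01,
        -6.99389835e+02],
       [-3.57717785e-03, -8.44176239e-01, -5.36053805e-01,
         5.34800861e+02],
       [ 0.00000000e+00,  0.00000000e+00,  0.00000000e+00,
         1.00000000e+00]])}
top {'fx': 530.6454398647213, 'fy': 530.6454398647213, 'cx': 276.7651169019881, 'cy': 211.8593159976916, 'k1': -0.18804795403656607, 'world_from_camera': array([[-2.61562876e-02, -9.92438305e-01,  1.19925221e-01,
         4.22429333e+02],
       [-9.99624592e-01,  2.49877205e-02, -1.12378147e-02,
         6.82247894e+00],
       [ 8.15617984e-03, -1.20174139e-01, -9.92719322e-01,
         9.53716375e+02],
       [ 0.00000000e+00,  0.00000000e+00,  0.00000000e+00,
         1.00000000e+00]])}
{'time_s': 0.1, 'joint_positions': array([9.97711335e-01, 3.78030884e-01, 7.97698328e-02, 1.27438230e
[... 1314 characters left out ...]
, 0.69)]
top filter_unit boxes_of [([600.4, -36.8, 37.8], 0.79)]
top cover landmark_of [([478.8, 162.9, -0.1], 0.96), ([384.0, 48.0, 0.5], 0.77), ([570.8, -12.4, 39.4], 0.76)]
top cover boxes_of [([387.4, 52.0, 4.8], 0.72), ([573.5, -10.7, 44.8], 0.71), ([477.6, 162.8, 5.7], 0.62)]
top rib_face landmark_of [([385.6, 38.3, 15.1], 0.87), ([478.0, 150.1, 11.2], 0.79), ([585.1, 103.3, -0.8], 0.75), ([557.1, -2.9, 58.4], 0.62)]
top rib_face boxes_of [([387.9, 49.6, 11.1], 0.96), ([476.9, 161.2, 0.8], 0.76), ([568.2, -5.4, 49.7], 0.67), ([520.2, 19.6, 60.8], 0.42)]
top tab_top landmark_of [([520.1, 17.3, 60.5], 0.84)]
top tab_top boxes_of [([520.0, 18.1, 64.0], 0.69), ([600.3, -35.4, 42.7], 0.16)]
```

View pics/top0.png

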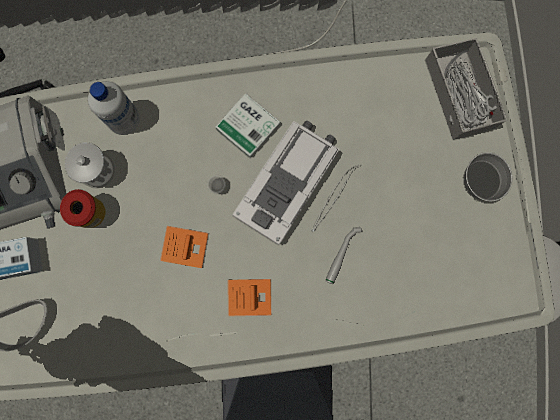

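View pics/side0.png

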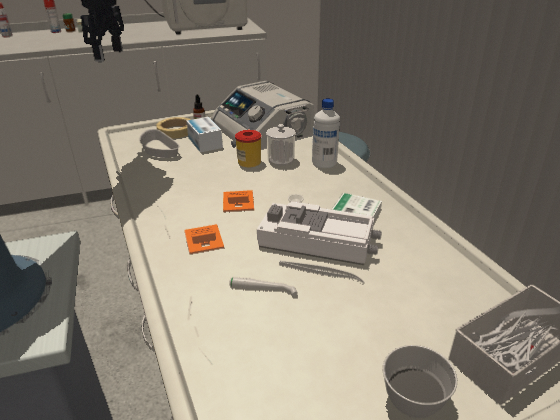

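Candidates in the top view: grey cover on the white unit at (287,185); orange look-alikes at (185,247) and (250,297). I choose the grey one. Next I check it in a crop with a model overlay.

```bash
cat > h.py <<'E'
import numpy as np, cv2
from rig import robot
def proj(P,c):
    P=np.atleast_2d(P).astype(float); T=np.linalg.inv(c["world_from_camera"])
    q=P@T[:3,:3].T+T[:3,3]; s=q[:,:2]/q[:,2:]; r=(s**2).sum(1,keepdims=True); s=s*(1+c["k1"]*r)
    return s*[c["fx"],c["fy"]]+[c["cx"],c["cy"]]
def U(p,x0,y0,yaw):
    p=np.atleast_2d(p).astype(float); a=np.radians(yaw); R=np.array([[np.cos(a),-np.sin(a)],[np.sin(a),np.cos(a)]])
    q=p.copy(); q[:,:2]=p[:,:2]@R.T+[x0,y0]; return q
def rect(x0,x1,y0,y1,z): return np.array([[x0,y0,z],[x1,y0,z],[x1,y1,z],[x0,y1,z]],float)
def draw(img,cam,pose,box,k,dx=0,tabz=60):
    c=robot.camera_info(cam); u,v,w,h=box
    im=cv2.resize(img[v:v+h,u:u+w],None,fx=k,fy=k,interpolation=cv2.INTER_CUBIC)
    for r,col in((rect(-76,124,-48,48,42),(0,0,255)),(rect(-67,-45,-15,15,tabz),(0,255,0)),(rect(-10+dx,-2+dx,-22,22,63.5),(255,0,255)),(rect(-38+dx,38+dx,-32,32,49.5),(255,0,0))):
        p=(proj(U(r,*pose),c)+.5-[u,v])*k
        cv2.polylines(im,[np.round(p*8).astype(int)],True,col,1,cv2.LINE_AA,3)
    return im
E
python3 - <<'E'
from h import *
pose=(568.5,-11.5,-32)
a=draw(cv2.imread("pics/top0.png"),"top",pose,(220,110,130,145),4)
b=draw(cv2.imread("pics/side0.png"),"side",pose,(245,185,145,90),5)
cv2.imwrite("pics/t1.png",a);cv2.imwrite("pics/s1.png",b)
E
```

```text
(no output)
```

View pics/t1.png

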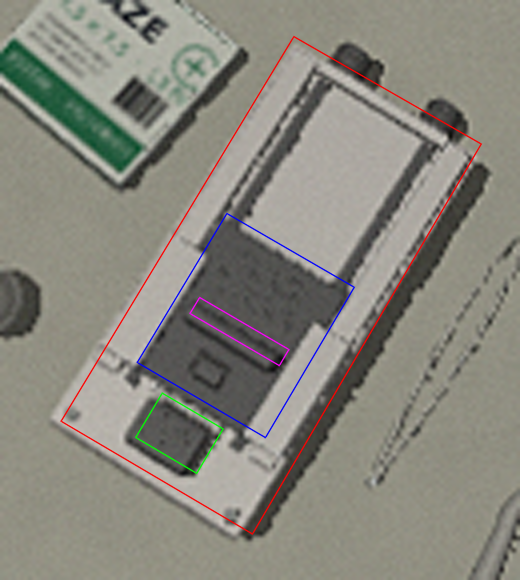

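View pics/s1.png

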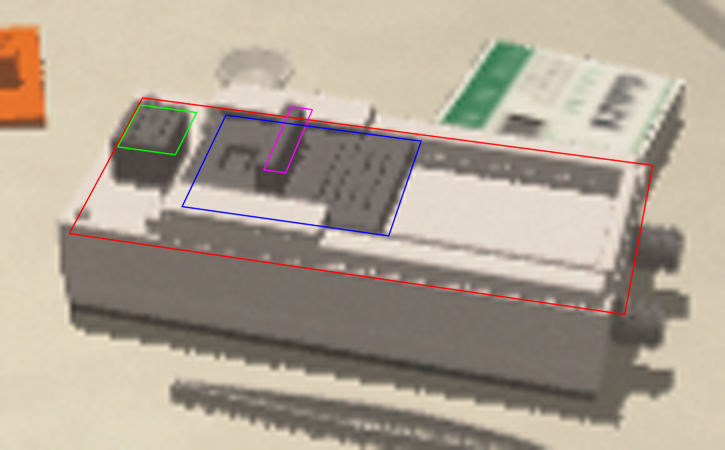

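Grey cover and tab confirmed at (210,370) and (170,435) in the crop, rib dark; the overlay needs about 3 mm shift toward −x. I'll refine it.

```bash
python3 - <<'E'
from h import *
pose=(566,-9.5,-31.3)
a=draw(cv2.imread("pics/top0.png"),"top",pose,(220,110,130,145),4)
b=draw(cv2.imread("pics/side0.png"),"side",pose,(245,185,145,90),5)
cv2.imwrite("pics/t2.png",a);cv2.imwrite("pics/s2.png",b)
E
```

```text
(no output)
```

View pics/t2.png

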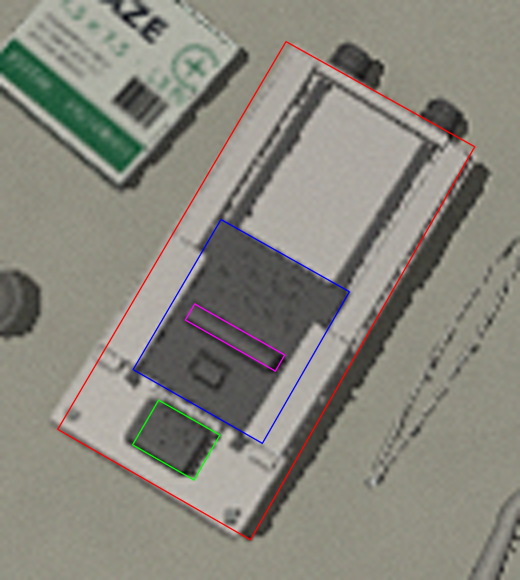

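View pics/s2.png

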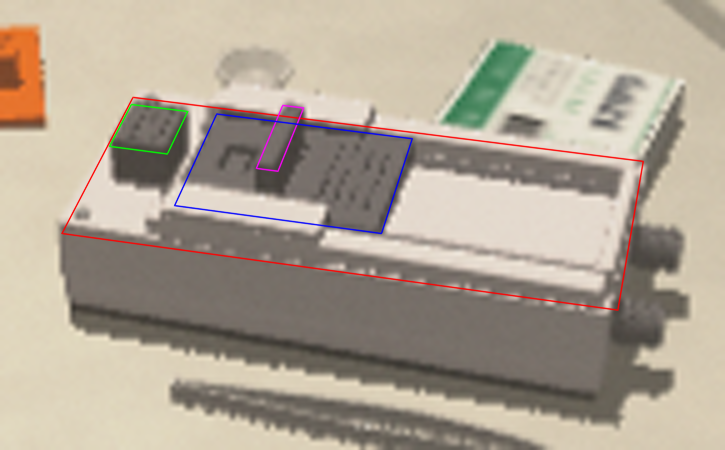

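Tab fits in both views to about 2 mm; the pose estimate is good. Now I compute the moves.

```bash
cat >> h.py <<'E'
from scipy.spatial.transform import Rotation as Ro
def go(px,py,pz,yaw,opp=False):
    "tool shift (mm) & rotvec deg to reach world TCP pos, tool down, tool x along world heading yaw"
    s=robot.get_state(); R=Ro.from_rotvec(s["eef_rot"])
    a=np.radians(yaw); X=np.array([np.cos(a),np.sin(a),0]); Z=np.array([0,0,-1.])
    T=Ro.from_matrix(np.column_stack([X,np.cross(Z,X),Z]))
    print("shift",R.inv().apply(np.array([px,py,pz])-s["position"]).round(1),"turn",(R.inv()*T).as_rotvec(degrees=True).round(2))
E
python3 - <<'E'
from h import *
print(robot.tips_ahead)
s=robot.get_state(); print(s["time_s"]);print(Ro.from_rotvec(s["eef_rot"]).as_matrix().round(3))
pose=(566.2,-8.8,-31.2)
t=U([-56,0,60],*pose)[0]; print(t)
for y in(-31.2,148.8): go(t[0],t[1],60+40+robot.tips_ahead,y)
E
```

```text
22.0
0.9
[[-0.895  0.446  0.   ]
 [ 0.446  0.895  0.   ]
 [-0.     0.    -1.   ]]
[518.29960143  20.20951252  60.        ]
shift [-454.8 -325.6  131.3] turn [-0.0000e+00  1.0000e-02 -1.7532e+02]
shift [-454.8 -325.6  131.3] turn [0.01 0.   4.68]
```

```bash
python3 -m jog '[[-0.15,-0.11,0,0,0,2,1],[-0.3,-0.22,0,0,0,4,1],[-0.4548,-0.3256,0.02,0,0,4.68,1],[-0.4548,-0.3256,0.02,0,0,4.68,1],[-0.4548,-0.3256,0.02,0,0,4.68,1],[-0.4548,-0.3256,0.02,0,0,4.68,1],[-0.4548,-0.3256,0.02,0,0,4.68,1],[-0.4548,-0.3256,0.02,0,0,4.68,1],[-0.4548,-0.3256,0.02,0,0,4.68,1],[-0.4548,-0.3256,0.02,0,0,4.68,1],[-0.4548,-0.3256,0.02,0,0,4.68,1],[-0.4548,-0.3256,0.05,0,0,4.68,1],[-0.4548,-0.3256,0.08,0,0,4.68,1],[-0.4548,-0.3256,0.11,0,0,4.68,1],[-0.4548,-0.3256,0.13,0,0,4.68,1],[-0.4548,-0.3256,0.13,0,0,4.68,1],[-0.4548,-0.3256,0.13,0,0,4.68,1],[-0.4548,-0.3256,0.13,0,0,4.68,1]]'
python3 - <<'E'
from h import *
pose=(566.2,-8.8,-31.2)
t=U([-56,0,60],*pose)[0]
go(t[0],t[1],60+15+22,148.8)
a=draw(robot.snapshot("top"),"top",pose,(220,110,130,145),4)
b=draw(robot.snapshot("side"),"side",pose,(230,150,160,120),5)
cv2.imwrite("pics/t3.png",a);cv2.imwrite("pics/s3.png",b)
E
```

```text
time_s: 2.4
position: [518.7, 20.6, 124.6]
eef_rot: [0.844, 3.025, 0.001]
wrist_force: [1.0, -0.6, 0.5]
opening: -0.2
shift [ 0.1 -0.6 27.6] turn [0.05 0.03 0.03]
```

View pics/t3.png

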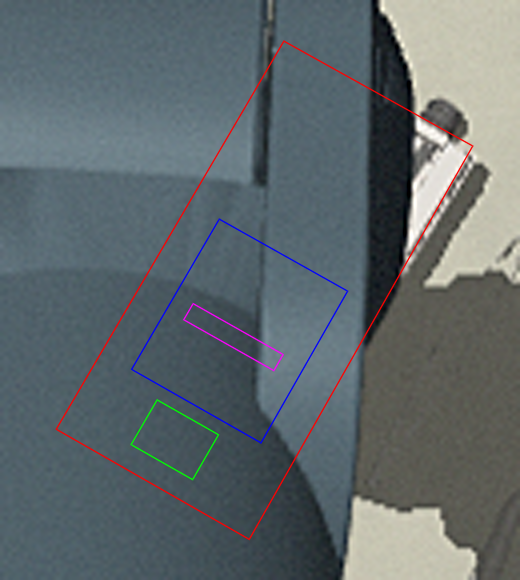

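View pics/s3.png

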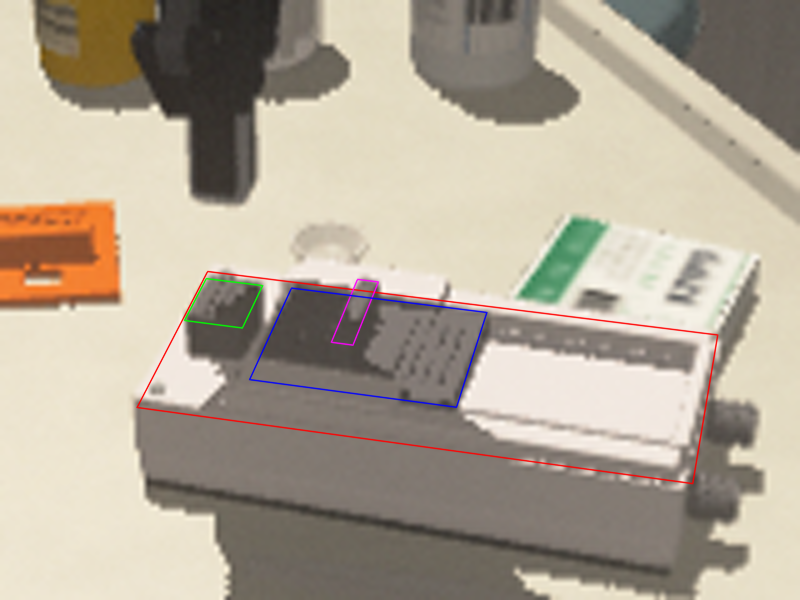

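Tips stand over the tab, about 40 mm up (side crop (222,197) above the pad at (225,300)). Press in stages.

```bash
python3 -m jog '[[0,0,0.02,0,0,0,1],[0,0,0.035,0,0,0,1],[0,0,0.039,0,0,0,1],[0,0,0.041,0,0,0,1],[0,0,0.043,0,0,0,1],[0,0,0.045,0,0,0,1],[0,0,0.046,0,0,0,1],[0,0,0.047,0,0,0,1],[0,0,0.047,0,0,0,1]]'
python3 - <<'E'
from h import *
pose=(566.2,-8.8,-31.2)
b=draw(robot.snapshot("side"),"side",pose,(230,170,160,110),5,tabz=56)
cv2.imwrite("pics/s4.png",b)
E
```

```text
time_s: 3.25
position: [519.2, 20.5, 77.0]
eef_rot: [0.844, 3.024, 0.002]
wrist_force: [-0.4, 1.5, 3.2]
opening: -0.1
```

View pics/s4.png

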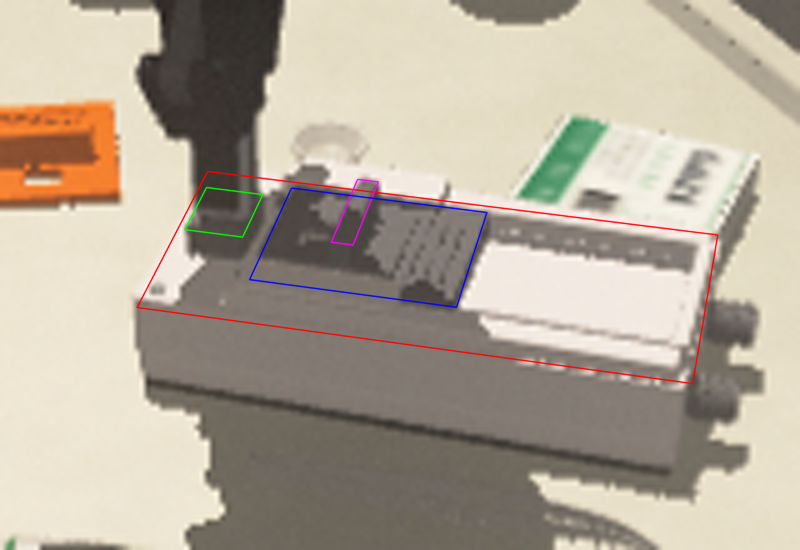

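On the pad, about 3 N, moving. Continue to the stop.

```bash
python3 -m jog '[[0,0,0.001,0,0,0,1],[0,0,0.002,0,0,0,1],[0,0,0.003,0,0,0,1],[0,0,0.004,0,0,0,1],[0,0,0.005,0,0,0,1],[0,0,0.0055,0,0,0,1],[0,0,0.006,0,0,0,1],[0,0,0.006,0,0,0,1]]'
```

```text
time_s: 3.97
position: [519.0, 20.2, 72.7]
eef_rot: [0.844, 3.024, 0.001]
wrist_force: [-5.2, 3.0, 21.2]
opening: -0.1
```

Firm stop: 21 N at tip height 50.7 mm (expected 51), so the tab is fully down. Lift 6 mm to a tip height of about 56 mm and approach the rib.

```bash
python3 -m jog '[[0,0,-0.003,0,0,0,1],[0,0,-0.006,0,0,0,1],[-0.005,0,-0.006,0,0,0,1],[-0.013,0,-0.006,0,0,0,1],[-0.02,0,-0.006,0,0,0,1],[-0.025,0,-0.006,0,0,0,1],[-0.025,0,-0.006,0,0,0,1]]'
python3 - <<'E'
from h import *
pose=(566.2,-8.8,-31.2)
b=draw(robot.snapshot("side"),"side",pose,(230,170,160,110),5,tabz=51)
cv2.imwrite("pics/s5.png",b)
t=U([-21,0,60],*pose)[0]; go(t[0],t[1],76.5,148.8)
E
```

```text
time_s: 4.55
position: [541.1, 6.3, 76.0]
eef_rot: [0.846, 3.025, -0.0]
wrist_force: [0.1, -0.6, 0.5]
opening: -0.2
shift [-9.1  0.2 -0.5] turn [-0.    0.   -0.04]
```

View pics/s5.png

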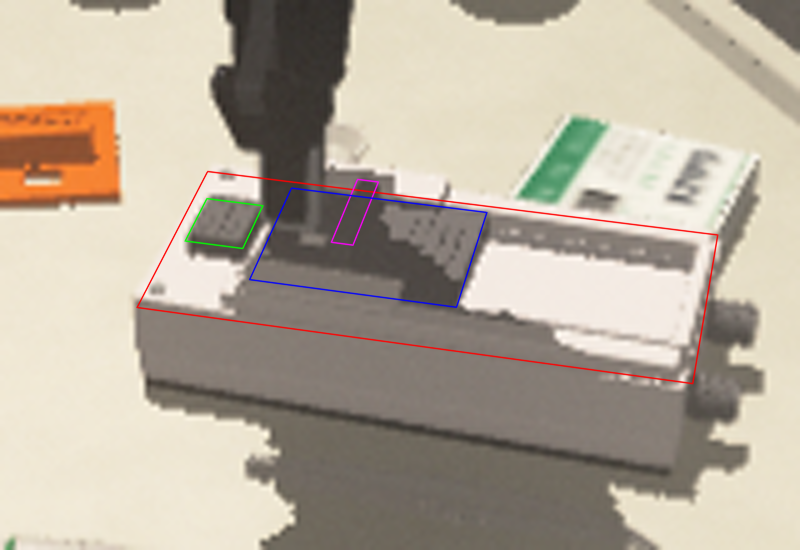

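The tab is down (pad matches the 51 mm outline at (225,222)). Push half way, checking force.

```bash
python3 -m jog '[[-0.003,0,0,0,0,0,1],[-0.006,0,0,0,0,0,1],[-0.009,0,0,0,0,0,1],[-0.012,0,0,0,0,0,1],[-0.015,0,0,0,0,0,1],[-0.019,0,0,0,0,0,1],[-0.023,0,0,0,0,0,1],[-0.027,0,0,0,0,0,1],[-0.031,0,0,0,0,0,1],[-0.035,0,0,0,0,0,1],[-0.039,0,0,0,0,0,1],[-0.042,0,0,0,0,0,1],[-0.044,0,0,0,0,0,1],[-0.044,0,0,0,0,0,1]]'
python3 - <<'E'
from h import *
pose=(566.2,-8.8,-31.2)
b=draw(robot.snapshot("side"),"side",pose,(230,170,160,110),5,tabz=51,dx=34)
cv2.imwrite("pics/s6.png",b)
t=U([-21+73,0,60],*pose)[0]; go(t[0],t[1],76.0,148.8)
E
```

```text
time_s: 5.77
position: [577.8, -15.9, 76.3]
eef_rot: [0.845, 3.025, 0.0]
wrist_force: [-0.0, -0.7, 0.8]
opening: -0.4
shift [-38.6  -0.    0.3] turn [ 0.02  0.02 -0.  ]
```

View pics/s6.png

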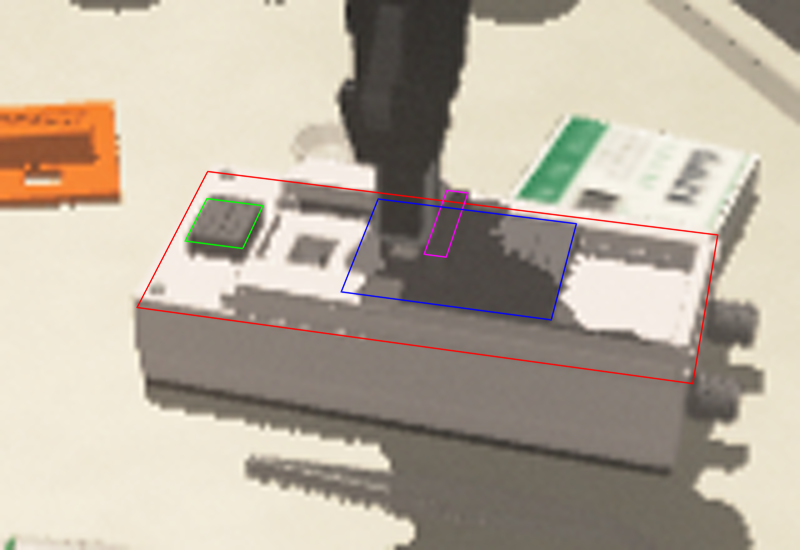

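The cover is sliding freely, moved about 35 mm. Continue by 38 mm (to about 72 mm total).

```bash
python3 -m jog '[[-0.003,0,0,0,0,0,1],[-0.006,0,0,0,0,0,1],[-0.01,0,0,0,0,0,1],[-0.014,0,0,0,0,0,1],[-0.018,0,0,0,0,0,1],[-0.022,0,0,0,0,0,1],[-0.026,0,0,0,0,0,1],[-0.03,0,0,0,0,0,1],[-0.033,0,0,0,0,0,1],[-0.035,0,0,0,0,0,1],[-0.037,0,0,0,0,0,1],[-0.038,0,0,0,0,0,1],[-0.038,0,0,0,0,0,1]]'
python3 - <<'E'
from h import *
pose=(566.2,-8.8,-31.2)
b=draw(robot.snapshot("side"),"side",pose,(230,170,160,110),5,tabz=51,dx=73)
cv2.imwrite("pics/s7.png",b)
E
```

```text
time_s: 6.9
position: [610.3, -35.3, 76.3]
eef_rot: [0.845, 3.025, 0.0]
wrist_force: [-0.2, -0.0, -0.6]
opening: -0.1
```

View pics/s7.png

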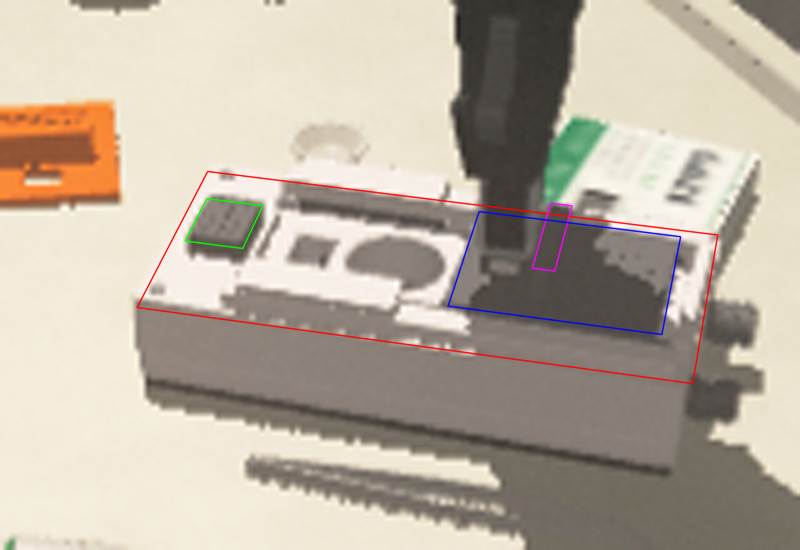

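The well (395,262) is completely uncovered; the cover's edge is at about x=465, clear of the well's rim at 445. Back off and rise.

```bash
python3 -m jog '[[0.004,0,0,0,0,0,1],[0.01,0,0,0,0,0,1],[0.012,0,-0.02,0,0,0,1],[0.012,0,-0.06,0,0,0,1],[0.05,0,-0.1,0,0,0,1],[0.09,0,-0.14,0,0,0,1],[0.13,0,-0.15,0,0,0,1],[0.17,0,-0.15,0,0,0,1],[0.21,0,-0.15,0,0,0,1],[0.24,0.02,-0.15,0,0,0,1],[0.24,0.05,-0.15,0,0,0,1],[0.24,0.09,-0.15,0,0,0,1],[0.24,0.13,-0.15,0,0,0,1],[0.24,0.16,-0.15,0,0,0,1],[0.24,0.16,-0.15,0,0,0,1],[0.24,0.16,-0.15,0,0,0,1]]'
python3 - <<'E'
from h import *
pose=(566.2,-8.8,-31.2)
i=robot.snapshot("top"); cv2.imwrite("pics/top8.png",i)
cv2.imwrite("pics/t8.png",draw(i,"top",pose,(220,110,130,145),4,tabz=51,dx=73))
b=draw(robot.snapshot("side"),"side",pose,(230,170,160,110),5,tabz=51,dx=73)
cv2.imwrite("pics/s8.png",b)
E
```

```text
time_s: 8.28
position: [487.2, 227.1, 225.9]
eef_rot: [-0.841, -3.027, 0.0]
wrist_force: [0.2, -0.2, -0.8]
opening: -0.3
```

View pics/t8.png

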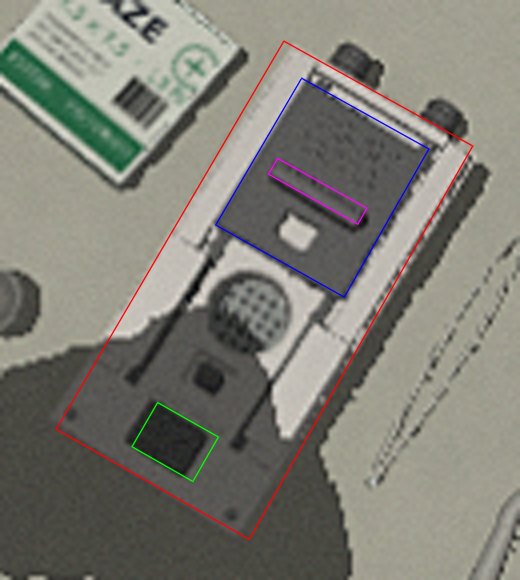

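View pics/s8.png

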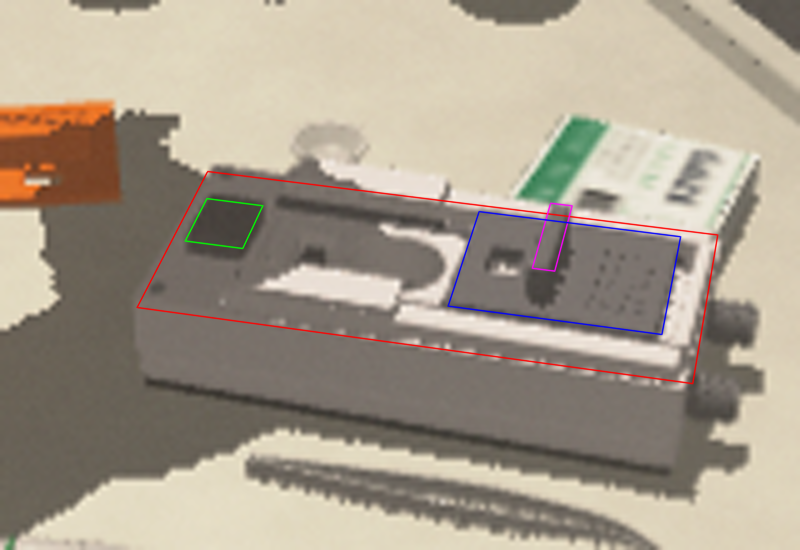

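View pics/top8.png

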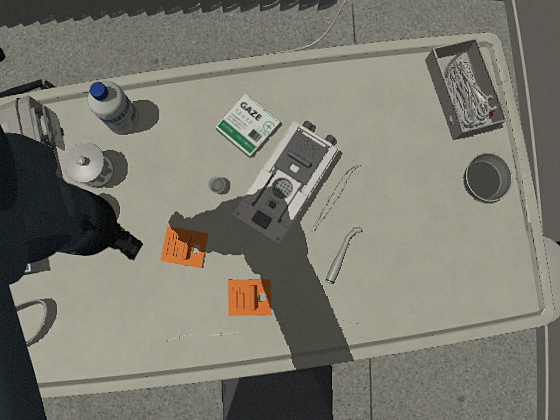

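Top view: the well (250,310 in the crop) is fully open, the cover lies flat in the guides against the 73 mm outline, and the bystanders are where they were. Hand in.

```bash
python3 -c "
from rig import robot
print(robot.finish_job())"
```

```text
the job is handed in; nothing more can be done
None
```

The filter trap is open and the job is handed in; `finish_job` reports no verdict. The last move ended at 8.3 s of the 32 s allowed.

- **Tab:** I pressed it with the shut fingertips until it met its stop. The fingertips stood 50.7 mm up, against an expected 51 mm, and the force there was about 21 N.
- **Cover:** I pushed it by its rib along the unit, about 72–73 mm against the 66 mm needed and the end stop at 79 mm. The wrist force stayed below about 1 N at the end of each push.
- **Final checks:** After backing off, both cameras show the round well completely uncovered, the cover lying flat in its guides and the tab still down. The dappen dish, gauze packet, tweezers and handpiece look unmoved, and the robot is clear of everything. No check failed.
- **Disagreement:** The two cameras differed by about 2 mm on the unit's position, within their calibration.

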